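# Dock the pocket meter behind the check dock's lip and hold it on its contact

## Robot

A 6-joint arm with a two-finger parallel gripper is mounted at the origin on a cart in front of the work surface, level with it; the furniture and walls round the work are solid. World frame = base frame: x ahead of the robot, y to its left, z up, the work surface at z = 0. Lengths are in m, angles in rad, forces in N, time in s.
With the tool pointing down it reaches from about 0.25 to 0.725 m from the base axis. Payload 4 kg.
Tool frame: the origin (TCP) lies on the centre line of the jaws, within the pads' length; the fingertips stand ahead of it and the grasp point (between the pads) lies 11 mm behind it (bot.tip_extent is the z of the fingertips in the tool frame, in m); z points along the fingers, y is the direction in which the jaws open and shut (so a half turn about z gives the same grasp; the last joint's range is limited). The gripper opens to 85 mm and grips with 20 to 120 N. Pads are 22 mm wide; open, the fingers measure 114 mm over their backs; the gripper's body (76 mm by 85 mm) begins 54 mm behind the grasp point. The pads swing forward as they close: fully open they stand 13 mm farther back than shut.
Start: joints at [1.189, 0.241, 0.005, 1.335, 0, 1.571], TCP at [0.186, 0.464, 0.239] pointing down, gripper open.
Joint ranges: [-2.72, 2.72], [-1.05, 1.87], [-1.09, 1.28], [-1.99, 2.15], [-1.42, 1.44], [-3.14, 3.14]. Speed limits (rad/s): [2.79, 2.79, 3.14, 3.14, 3.14, 3.14].

## Interface

Orientations are given as a unit quaternion [x, y, z, w].
In Python, from workcell import bot gives the robot as it stands.
- The arm moves only by the shell command python3 -m jog 'ROWS'. ROWS is JSON, a list that holds one entry, the list of rows, each a list of 7 numbers: the shift along the world's x, y, z in m, then the turn, a rotation vector about the world's x, y, z in degrees, then the closure in counts, from 0 (fully open) to 255 (shut). In form: [[[tx, ty, tz, ax, ay, az, fingers], ...]]. A call has 1 to 10 rows; each row is the pose to reach, as a shift and turn from the pose commanded when the call began; what a row does not reach only later rows make up. A row lasts 1/12 s, in which the tool goes at most 41.7 mm and 7.16 degrees, less where a joint would pass 70% of its speed; a pose out of reach is approached as far as the arm can. A call with a gripper value outside its range is refused whole. The fingers move at their own pace and stop on an object; the grip force is fixed at half the most. Time passes only in rows, so rows that repeat a pose let the fingers close. It gives the time, the measured TCP pose, the force and the opening at its end, in the units of the state.
- bot.get_obs(): the state, without advancing time (a new reading comes with each control period).
- bot.camera(name): name is "scene" or "top" or "wrist"; returns the picture (480x640x3 uint8, blue, green, red); there is no depth.
- bot.camera_model(name): a dict with "K" (3x3 intrinsics, pixels), "T" (4x4, takes a point from camera to world coordinates). Camera axes: x right, y down, z forward; pixel columns grow to the right and rows downward; lengths in m; the calibration is good to about 2 mm. A picture is of the moment at which its call begins: read the wrist's pose just before it. camera_model takes no time and is no camera call; for the wrist camera it gives the pose at the moment of the call.
- bot.job_done(): hands the job in, once; it reports no verdict.
The state is a dict: "clock": time; "joint_pos": joint angles; "joint_vel": joint speeds; "tau": joint torques, N m; "eef_pos": TCP position; "tool_rot": TCP orientation; "ft_force": force on the tool from outside, world axes, zero at the start; "ft_torque": the same for the moment, N m; "grip_width": finger opening in m.
Only numpy, scipy, OpenCV 4.12 (cv2) and the standard library are available. Lean on these libraries where they do the work, as an engineer would, in place of code of your own. Each camera call takes 0.05 s, during which the arm holds its last target. There are 200 camera calls.

## Task

Open the check dock: slide the shutter on top of it by its black grip, to the left as seen from the robot, right up to its end stop, so that the bay is free. Then set the pocket meter face up on the dock's cradle, probe-socket stub first, feel it in behind the lip of the dock and push it, without ramming it, against the sprung contact until it is fully home. The dock has no catch and reads only while the meter is pressed in, so finish still holding the meter pressed home; leave the dropper bottle, the timer and the power adaptor where they are.

Things in the scene. Friction and masses are not known exactly. Their poses are not given: they have to be found in the camera images.
- dock: Check dock, fixed to the bench: white housing with a grey cradle before it. Origin: on the bench, under the bay's mouth. Its x axis (level, away from the robot) is the direction in which the meter is pushed, y to its left, z up; turned by up to 0.4 rad. Housing: x = 6 to 78, y = -47 to 96 mm, 66 mm high. The bay is under the housing's front lip, open to -x, behind the shutter.
- bay_mouth (a point): Middle of the bay's mouth, 18 mm before bay_stop, 41 mm above the bench; axes as the dock's. The bay is 47 mm wide and 24.5 mm high from the cradle's top to the underside of the lip; its first 6 mm are bevelled (62 mm wide at the mouth).
- bay_stop (a point): Middle of the bay's end, in the plane of its two solid stops, 41 mm above the bench (11 mm above the cradle); axes as the dock's. With the meter fully home, meter_nose lies here. Between the stops a 20 mm wide gap lets the meter's stub through to the contact.
- cradle_mid (a point): Middle of the cradle's top, 30 mm above the bench; axes as the dock's. The cradle is a level tongue 36 mm wide that runs from 48 mm before this point into the bay and is the bay's floor; bay_stop lies 72 mm ahead. It is narrower than the meter, so fingers at the meter's sides pass beside it, over a foot plate 58 mm wide and 11 mm high.
- shutter (a joint): Travel in m of the sliding shutter along the dock's y, to the left: 0 = its aluminium blade covers the bay's mouth, 0.060 = end stop, bay free (the blade then lies over y = 32 to 88, x = 1 to 5 mm in the dock's frame, up to 69 mm above the bench). Starts between 0 and 0.010. Stays where it is left; sliding it takes about 2 N.
- shutter_grip (a point): Middle of the shutter's black ribbed grip on top of the housing: 16 (dock x) x 32 (dock y) x 19 mm high, its top 88 mm and this point 79 mm above the bench; the housing's top and shutter's strap round it are at 66 to 69 mm. Moves with the shutter; lies 16 mm behind bay_stop in the dock's x.
- contact (a joint): Travel in m of the sprung brass contact in the end of the bay, along the dock's x: 0 = out. The meter's stub meets it 8 mm before the meter is home; it pushes back with 2.2 N at first touch, 4.2 N at 0.008, where the meter's case meets the solid stops. With nothing holding the meter it pushes it out again.
- meter_mid (a point): Middle of the loose pocket meter's case, half-way up: a flat case 120 (its x) x 44 (y) x 22 mm, about 0.16 kg, lying keypad up on the bench. Its x axis points along it to the end with the display and the probe-socket stub. Grasp it across the 44 mm.
- meter_nose (a point): Middle of the meter's front end face, 60 mm ahead of meter_mid, half-way up; axes as the meter's. From here a stub 12 mm thick stands out 18 mm farther.
- dropper_bottle: Bystander: white dropper bottle, 44 mm across, 98 mm high, behind the dock; origin at its foot.
- lab_timer: Bystander: flat white timer 62 x 62 x 18 mm on the left; origin under its middle.
- power_adaptor: Bystander: black plug-in power adaptor 88 x 46 x 30 mm, behind the dock on the right; origin under its middle.

How it is judged:
On the way, in this order (a step that is already met when the one before it is completed fails the run):
1. the shutter stands at its left end stop (value of joint shutter above 0.056 m), for 0.2 s.
2. the front end of the meter is in behind the dock's lip (x of meter_nose in the frame of bay_stop between -0.014 and 0.004 m and y of meter_nose in the frame of bay_stop between -0.006 and 0.006 m and z of meter_nose in the frame of bay_stop between -0.006 and 0.006 m), for 0.1 s.
At the end, for the whole second after the job is handed in: Shutter within 4 mm of its end stop; meter face up, level and straight (0.1 rad) in the bay, its front within 2 mm of the stops, 5 mm sideways and in height, contact pressed in 6.5 mm or more, fingers still bearing on the meter (over 2 N); bottle, timer and adaptor moved less than 30 mm (value of joint shutter above 0.056 m and value of joint contact above 0.0065 m and x of meter_nose in the frame of bay_stop between -0.002 and 0.004 m and y of meter_nose in the frame of bay_stop between -0.005 and 0.005 m and z of meter_nose in the frame of bay_stop between -0.005 and 0.005 m and angle between the x axis of meter_nose and the x axis of bay_stop, either way round below 0.1 rad and angle between meter_mid's own z axis and vertical below 0.1 rad and contact force between the fingers and meter above 2 N and distance of each of dropper_bottle, lab_timer, power_adaptor from where it was at the start of the episode below 0.03 m); the arm keeps its last pose, push and grip.
It fails at once if the meter is rammed into the dock (more than 60 N between them) (contact force between meter and dock above 60 N).
It fails at once if the dropper bottle is displaced by more than 30 mm (distance of dropper_bottle from where it was at the start of the episode above 0.03 m).
It fails at once if the lab timer is displaced by more than 30 mm (distance of lab_timer from where it was at the start of the episode above 0.03 m).
It fails at once if the power adaptor is displaced by more than 30 mm (distance of power_adaptor from where it was at the start of the episode above 0.03 m).
It also fails if it takes over 51 s, if anything falls off the work surface, if the arm or the gripper's body presses on something with over 40 N, if the wrist force passes 120 N, or if a joint passes its speed limit or range.

## Working session

There is one attempt and no reset: what is moved stays moved. The work goes in short steps, Python scripts to look and compute and a shell command to move; the robot and the scene stay as the last step left them, time stands still between calls to the robot, and variables do not carry over. Pictures are saved under pics/ and viewed, about 8 in all and at most 12, crops included, and the job is handed in when it is done.

```bash
mkdir -p pics
cat > h.py <<'E'
import numpy as np, cv2
from workcell import bot
def ray(m,uv,z):
    K,T=np.array(m["K"]),np.array(m["T"])
    d=T[:3,:3]@np.linalg.solve(K,[uv[0],uv[1],1.]); o=T[:3,3]
    return o+d*(z-o[2])/d[2]
def proj(m,p):
    K,T=np.array(m["K"]),np.array(m["T"])
    c=K@(T[:3,:3].T@(np.array(p)-T[:3,3])); return c[:2]/c[2]
E
python3 - <<'E'
from h import *
o=bot.get_obs(); print({k:np.round(v,3) for k,v in o.items()}, bot.tip_extent)
for n in("top","scene"):
    cv2.imwrite(f"pics/{n}0.png",bot.camera(n)); m=bot.camera_model(n); print(n,np.round(m["K"],1).tolist(),np.round(m["T"],3).tolist())
E
```

```text
{'clock': np.float64(0.0), 'joint_pos': array([ 1.189,  0.241,  0.004,  1.335, -0.   ,  1.571]), 'joint_vel': array([-0.   ,  0.   ,  0.002, -0.001,  0.   ,  0.001]), 'tau': array([ 1.0000e-03, -3.7232e+01,  2.5241e+01,  1.7000e-02,  0.0000e+00,
       -0.0000e+00]), 'eef_pos': array([0.186, 0.463, 0.238]), 'tool_rot': array([ 0.19 ,  0.982, -0.001, -0.   ]), 'ft_force': array([ 0.05 , -0.29 , -0.363]), 'ft_torque': array([-0.031,  0.023, -0.011]), 'grip_width': np.float64(0.085)} 0.008
top [[466.4, 0.0, 320.7], [0.0, 466.4, 243.2], [0.0, 0.0, 1.0]] [[0.019, -0.991, 0.132, 0.452], [-1.0, -0.021, -0.014, -0.07], [0.016, -0.132, -0.991, 1.053], [0.0, 0.0, 0.0, 1.0]]
scene [[528.6, 0.0, 314.4], [0.0, 528.6, 245.9], [0.0, 0.0, 1.0]] [[0.517, -0.63, 0.58, -0.006], [-0.856, -0.387, 0.343, -0.423], [0.008, -0.674, -0.739, 0.845], [0.0, 0.0, 0.0, 1.0]]
```

View pics/top0.png

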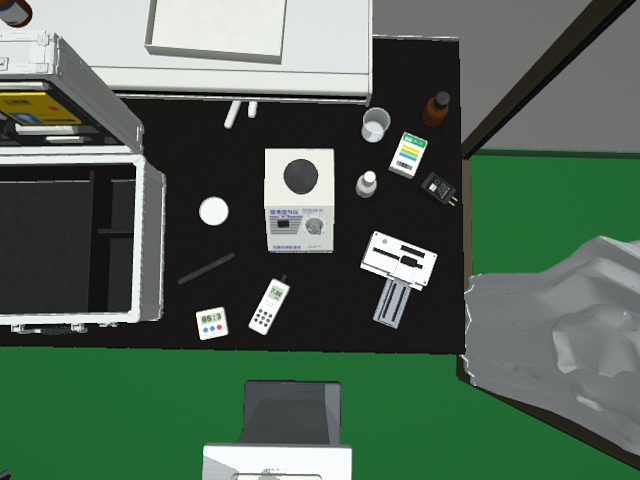

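View pics/scene0.png

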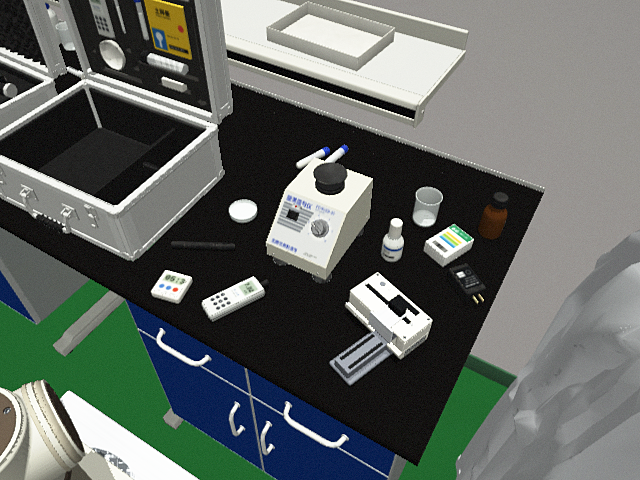

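The top view shows the meter at about (269,305) with its stub up-right at (284,278). The dock housing is at (400,260), the cradle at (392,300), the timer at (212,323), the bottle at (367,184) and the adaptor at (439,189). I'll enlarge the meter and the dock.

Run:
```python
from h import *
i=cv2.imread("pics/top0.png")
a=cv2.resize(i[265:345,230:310],None,fx=6,fy=6,interpolation=2)[:480,:]
b=cv2.resize(i[225:335,350:445],None,fx=4.8,fy=4.8,interpolation=2)
c=np.zeros((560,800,3),np.uint8); a=cv2.resize(a,(340,340)); c[:340,:340]=a; c[:528,344:800]=b[:528,:456]
cv2.imwrite("pics/crop0.png",c)
m=bot.camera_model("top")
print(proj(m,[.186,.464,.238]))
```

```text
[-16.11040304 462.64935405]
```

View pics/crop0.png

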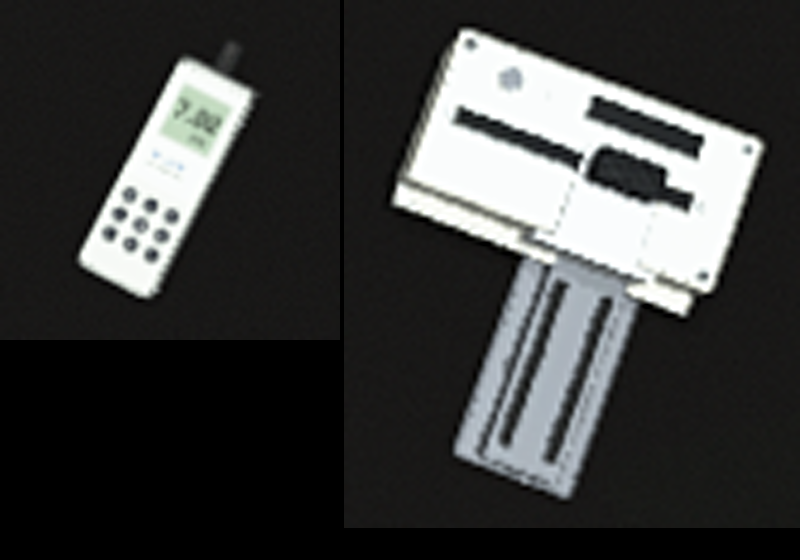

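```bash
cat >> h.py <<'E'
def rigid(L,W):
    L,W=np.array(L,float),np.array(W)[:,:2]; lc,wc=L.mean(0),W.mean(0); a,b=L-lc,W-wc
    th=np.arctan2((a[:,0]*b[:,1]-a[:,1]*b[:,0]).sum(),(a*b).sum()); R=np.array([[np.cos(th),-np.sin(th)],[np.sin(th),np.cos(th)]])
    t=wc-R@lc; return th,R,t,np.round((L@R.T+t-W)*1000,1)
E
python3 - <<'E'
from h import *
m=bot.camera_model("top")
A=[ray(m,(230+x/4.25,265+y/4.25),.022) for x,y in((183,58),(256,96),(153,298),(79,262))]
th,R,t,e=rigid([(.06,.022),(.06,-.022),(-.06,-.022),(-.06,.022)],A); print("meter",t,th,e.tolist())
f=lambda x,y:(350+(x-344)/4.8,225+y/4.8)
B=[ray(m,f(*p),.066) for p in((465,28),(765,143),(718,292),(404,182))]
th,R,t,e=rigid([(.078,.096),(.078,-.047),(.006,-.047),(.006,.096)],B); print("dock",t,th,e.tolist())
G=ray(m,f(627,174),.088); print("grip",G, "dock frame",R.T@(G[:2]-t))
for p in((455,452),(572,497)): print("foot",R.T@(ray(m,f(*p),.011)[:2]-t))
for n,p,z in(("timer",(212,323),.018),("bottle",(367,184),.09),("adaptor",(439,189),.03)): print(n,ray(m,p,z))
print(R.T@(ray(m,f(627,174),.088)[:2]-t))
E
```

```text
meter [0.44702507 0.02480002] -0.4435605580277028 [[2.0, -0.2], [2.0, -1.6], [-2.7, 0.2], [-1.2, 1.6]]
dock [ 0.50687563 -0.26432098] -0.3356493670715277 [[-1.0, 0.8], [0.8, -0.2], [-0.6, 1.7], [0.7, -2.3]]
grip [ 0.54689796 -0.26793967  0.088     ] dock frame [0.03898088 0.0097659 ]
foot [-0.09794471  0.03019179]
foot [-0.09850352 -0.02714219]
timer [0.40968275 0.14923707 0.018     ]
bottle [ 0.70944132 -0.17918726  0.09      ]
adaptor [ 0.71774602 -0.34881151  0.03      ]
[0.03898088 0.0097659 ]
```

```bash
python3 -m jog '[[[0.234,-0.664,0.0,0,0,2.6,0],[0.234,-0.664,0.0,0,0,2.6,0],[0.234,-0.664,0.0,0,0,2.6,0],[0.234,-0.664,0.0,0,0,2.6,0],[0.234,-0.664,0.0,0,0,2.6,0],[0.234,-0.664,0.0,0,0,2.6,0],[0.234,-0.664,0.0,0,0,2.6,0],[0.234,-0.664,0.0,0,0,2.6,0],[0.234,-0.664,0.0,0,0,2.6,0],[0.234,-0.664,0.0,0,0,2.6,0]]]'
```

```text
clock: 0.93
eef_pos: [0.3246, 0.0691, 0.2393]
tool_rot: [0.167, 0.986, 0.0, 0.0]
ft_force: [0.7, 0.4, -1.3]
grip_width: 0.0855
```

```bash
python3 -m jog '[[[0.06,-0.30,0.0,0,0,0,0],[0.06,-0.30,0.0,0,0,0,0],[0.06,-0.30,0.0,0,0,0,0],[0.06,-0.30,0,0,0,0,0],[0.06,-0.30,0,0,0,0,0],[0.06,-0.30,0,0,0,0,0],[0.06,-0.30,0,0,0,0,0],[0.11,-0.33,0,0,0,0,0],[0.11,-0.33,0,0,0,0,0],[0.11,-0.33,0,0,0,0,0]]]'
python3 - <<'E'
from h import *
import json
m=bot.camera_model("wrist"); o=bot.get_obs(); i=bot.camera("wrist"); cv2.imwrite("pics/w1.png",i)
json.dump({k:np.array(m[k]).tolist() for k in m if k in "KT"},open("w1.json","w"))
print(o["eef_pos"],np.round(m["T"],3).tolist())
for p in((.5469,-.2679,.088),(.507,-.264,.041)): print(proj(m,p))
E
```

```text
clock: 1.77
eef_pos: [0.4376, -0.2627, 0.2377]
tool_rot: [0.169, 0.986, -0.0, 0.0]
ft_force: [0.5, 0.1, 0.0]
grip_width: 0.0854
[ 0.43760483 -0.26269874  0.23767962] [[0.334, 0.901, 0.277, 0.368], [0.943, -0.319, -0.099, -0.237], [-0.001, 0.294, -0.956, 0.372], [0.0, 0.0, 0.0, 1.0]]
[354.70931475 332.98280514]
[342.37847869 275.16876398]
```

View pics/w1.png

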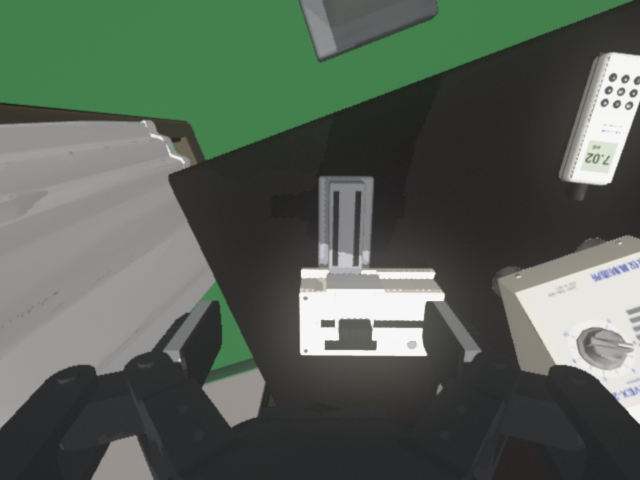

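The wrist view shows the dock upright below the hand. The grip is at (355,330), close to the prediction from the top camera of (355,333), and the cradle runs from (322,178) to (370,268). I'll enlarge this once for the exact dock pose.

Run:
```python
from h import *
i=cv2.imread("pics/w1.png")
cv2.imwrite("pics/w1c.png",cv2.resize(i[170:365,290:450],None,fx=3,fy=3,interpolation=2))
```

```text
(no output)
```

View pics/w1c.png

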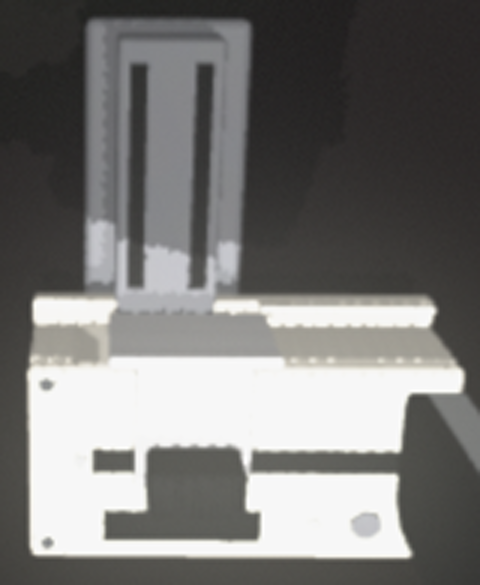

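Run:
```python
from h import *
import json
m=json.load(open("w1.json"))
f=lambda x,y,z: ray(m,(290+x/3,170+y/3),z)
L=[(.006,-.047),(.006,.096),(.078,-.047)]
th,R,t,e=rigid(L,[f(30,368,.066),f(464,368,.066),f(32,555,.066)]); print("dock",t,th,e.tolist())
for n,p,z in(("gripbase",(148,447),.069),("gripbase",(241,447),.069),("tongue",(118,38),.03),("tongue",(224,38),.03),("foot",(85,18),.011),("foot",(250,18),.011),("t in",(110,310),.03),("t in",(215,310),.03),("blade top r",(110,358),.069),("blade top l",(284,358),.069)):
    print(n,np.round(1000*R.T@(f(*p,z)[:2]-t),1))
# joint: tongue center axis
a=(f(118,38,.03)+f(224,38,.03))/2; b=(f(113,310,.03)+f(214,310,.03))/2; print("tongue mid",a,b,np.arctan2(*(b-a)[1::-1]))
```

```text
dock [ 0.50963487 -0.26111084] -0.3420777443146619 [[-0.7, -0.6], [0.2, 1.0], [0.5, -0.5]]
gripbase [33.6 -7.5]
gripbase [33.5 23.2]
tongue [-95.6 -17.7]
tongue [-95.7  17.2]
foot [-99.9 -28.8]
foot [-100.1   28.3]
t in [  1.  -19.8]
t in [ 1.  17.7]
blade top r [  1.4 -20.3]
blade top l [ 1.3 35.6]
tongue mid [ 0.41943182 -0.22926251  0.03      ] [ 0.51036059 -0.26207178  0.03      ] -0.3462846662280666
```

```bash
python3 -m jog '[[[0.111,-0.004,0,0,0,0,105],[0.111,-0.004,0,0,0,0,105],[0.111,-0.004,0,0,0,0,105],[0.111,-0.004,-0.04,0,0,0,105],[0.111,-0.004,-0.08,0,0,0,105],[0.111,-0.004,-0.12,0,0,0,105],[0.111,-0.004,-0.14,0,0,0,105],[0.111,-0.004,-0.15,0,0,0,105],[0.111,-0.004,-0.156,0,0,0,105],[0.111,-0.004,-0.156,0,0,0,105]]]'
```

```text
clock: 2.65
eef_pos: [0.5453, -0.2624, 0.0831]
tool_rot: [0.167, 0.986, 0.0, -0.001]
ft_force: [0.5, -0.1, 0.9]
grip_width: 0.0503
```

```bash
python3 -m jog '[[[0.003,0.009,0,0,0,0,105],[0.007,0.019,0,0,0,0,105],[0.010,0.028,0,0,0,0,105],[0.013,0.038,0,0,0,0,105],[0.017,0.047,0,0,0,0,105],[0.018,0.052,0,0,0,0,105],[0.020,0.056,0,0,0,0,105],[0.0205,0.058,0,0,0,0,105],[0.0205,0.058,0,0,0,0,105]]]'
```

```text
clock: 3.4
eef_pos: [0.5658, -0.2085, 0.0841]
tool_rot: [0.168, 0.986, -0.004, 0.0]
ft_force: [-3.2, -10.3, 3.7]
grip_width: 0.05
```

```bash
python3 -m jog '[[[0.001,0.002,0,0,0,0,105],[0.001,0.003,0,0,0,0,105],[0.001,0.003,0,0,0,0,105]]]'
python3 - <<'E'
from h import *
import json
m=bot.camera_model("top"); i=bot.camera("top")
cv2.imwrite("pics/t2.png",cv2.resize(i[225:335,350:445],None,fx=5,fy=5,interpolation=2))
print(bot.get_obs()["ft_force"],bot.get_obs()["eef_pos"])
E
```

```text
clock: 3.65
eef_pos: [0.566, -0.2083, 0.084]
tool_rot: [0.17, 0.985, -0.007, -0.0]
ft_force: [-5.5, -17.5, 1.9]
grip_width: 0.0504
[ -4.83900835 -17.12379084   2.11011257] [ 0.56596494 -0.20825836  0.08404394]
```

View pics/t2.png

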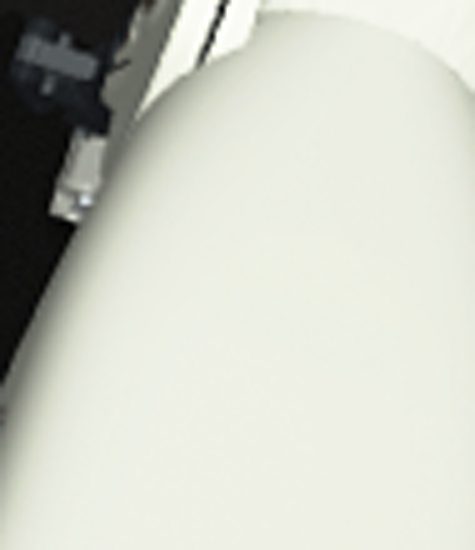

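The arm stalled at 17 N after about 58 mm of travel, so the shutter should be at its end stop. The arm hides the dock in this picture, so I'll check again later. Next I back off, retreat and look at the meter on the way.

```bash
python3 -m jog '[[[-0.002,-0.006,0,0,0,0,105],[-0.003,-0.008,0.0,0,0,0,105],[-0.003,-0.008,0.04,0,0,0,105],[-0.003,-0.008,0.08,0,0,0,50],[-0.02,-0.008,0.11,0,0,0,0],[-0.05,-0.008,0.13,0,0,-3,0],[-0.09,-0.008,0.13,0,0,-6,0],[-0.13,0.0,0.13,0,0,-6,0],[-0.15,0.03,0.13,0,0,-6,0],[-0.15,0.07,0.13,0,0,-6,0]]]' && python3 -m jog '[[[0,0.04,0,0,0,0,0],[0,0.08,0,0,0,0,0],[0,0.12,0,0,0,0,0],[0,0.16,0,0,0,0,0],[0,0.16,0,0,0,0,0],[0,0.16,0,0,0,0,0]]]'
python3 - <<'E'
from h import *
import json
m=bot.camera_model("wrist"); i=bot.camera("wrist"); o=bot.get_obs()
json.dump({k:np.array(m[k]).tolist() for k in m if k in "KT"},open("w2.json","w"))
c=proj(m,(.447,.025,.022)); print(c,o["eef_pos"],o["tool_rot"])
cv2.imwrite("pics/w2full.png",i)
x,y=max(0,int(c[0])-100),max(0,int(c[1])-75); print(x,y)
cv2.imwrite("pics/w2.png",cv2.resize(i[y:y+150,x:x+200],None,fx=4,fy=4,interpolation=2))
E
```

```text
clock: 4.53
eef_pos: [0.4131, -0.1316, 0.2132]
tool_rot: [0.222, 0.975, 0.001, -0.001]
ft_force: [0.3, 0.5, -0.5]
grip_width: 0.0851
clock: 5.03
eef_pos: [0.4168, 0.031, 0.2132]
tool_rot: [0.215, 0.977, 0.001, -0.0]
ft_force: [-0.2, 0.3, -0.4]
grip_width: 0.0855
[328.20898488 244.27062377] [0.41688717 0.02950414 0.21318891] [ 2.16934900e-01  9.76185991e-01  2.08045439e-04 -3.41584265e-04]
228 169
```

View pics/w2.png

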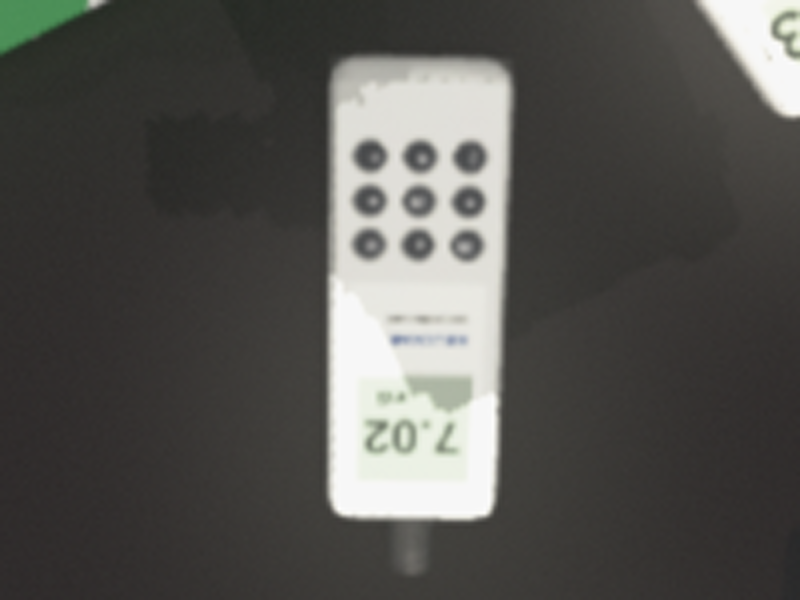

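Run:
```python
from h import *
import json
m=json.load(open("w2.json")); f=lambda x,y,z: ray(m,(228+x/4,169+y/4),z)
for z,rr in((.022,58),(.022,72)):
    th,R,t,e=rigid([(-.06,-.022),(-.06,.022),(.06,-.022),(.06,.022)],[f(331,rr,z),f(512,rr,z),f(330,518,z),f(496,518,z)]); print(t,th,e.tolist())
    s=f(410,572,.011); print("stub",R.T@(s[:2]-t))
```

```text
[0.44837767 0.02879194] -0.4425840217441802 [[-0.7, -0.5], [0.2, 0.6], [-0.0, -0.3], [0.6, 0.2]]
stub [ 0.08152169 -0.00023978]
[0.44987767 0.02811303] -0.44302148895061066 [[-2.2, 0.3], [-1.3, 1.2], [1.4, -1.0], [2.0, -0.5]]
stub [ 0.07987557 -0.00023377]
```

```bash
python3 -m jog '[[[0.027,0.0015,-0.03,0,0,-0.3,0],[0.027,0.0015,-0.07,0,0,-0.3,0],[0.027,0.0015,-0.11,0,0,-0.3,0],[0.027,0.0015,-0.15,0,0,-0.3,0],[0.027,0.0015,-0.18,0,0,-0.3,0],[0.027,0.0015,-0.19,0,0,-0.3,0],[0.027,0.0015,-0.199,0,0,-0.3,0],[0.027,0.0015,-0.199,0,0,-0.3,0],[0.027,0.0015,-0.199,0,0,-0.3,0]]]' && python3 -m jog '[[[0,0,0,0,0,0,80],[0,0,0,0,0,0,150],[0,0,0,0,0,0,200],[0,0,0,0,0,0,200],[0,0,0,0,0,0,200],[0,0,0,0,0,0,200]]]'
```

```text
clock: 5.83
eef_pos: [0.4447, 0.0287, 0.0145]
tool_rot: [0.222, 0.975, 0.0, 0.0]
ft_force: [1.0, -1.1, 0.4]
grip_width: 0.0853
clock: 6.33
eef_pos: [0.4454, 0.0296, 0.0157]
tool_rot: [0.221, 0.975, 0.0, 0.001]
ft_force: [0.2, -0.8, 4.7]
grip_width: 0.0425
```

```bash
python3 -m jog '[[[0,0,0.02,0,0,0,200],[-0.01,0,0.05,0,0,0,200],[-0.03,-0.01,0.08,0,0,0,200],[-0.05,-0.035,0.09,0,0,2,200],[-0.05,-0.07,0.09,0,0,4,200],[-0.05,-0.11,0.09,0,0,5.9,200],[-0.05,-0.15,0.09,0,0,5.9,200],[-0.05,-0.19,0.09,0,0,5.9,200],[-0.05,-0.225,0.08,0,0,5.9,200],[-0.05,-0.255,0.07,0,0,5.9,200]]]' && python3 -m jog '[[[0.015,-0.005,-0.005,0,0,0,200],[0.033,-0.0075,-0.01,0,0,0,200],[0.035,-0.0075,-0.015,0,0,0,200],[0.035,-0.0075,-0.015,0,0,0,200],[0.035,-0.0075,-0.015,0,0,0,200]]]'
python3 - <<'E'
from h import *
import json
m=bot.camera_model("wrist"); i=bot.camera("wrist"); o=bot.get_obs()
json.dump({k:np.array(m[k]).tolist() for k in m if k in "KT"},open("w3.json","w"))
print(o["eef_pos"],o["tool_rot"],o["ft_force"],o["grip_width"])
cv2.imwrite("pics/w3.png",i)
E
```

```text
clock: 7.17
eef_pos: [0.3948, -0.2283, 0.0852]
tool_rot: [0.171, 0.985, -0.001, 0.002]
ft_force: [1.1, 0.9, -1.8]
grip_width: 0.0429
clock: 7.58
eef_pos: [0.4281, -0.2321, 0.0688]
tool_rot: [0.17, 0.985, 0.0, -0.001]
ft_force: [-1.6, 0.7, -1.2]
grip_width: 0.0427
[ 0.42817791 -0.23209242  0.06914936] [ 1.70479383e-01  9.85360798e-01  2.24664135e-04 -9.10048250e-04] [ 0.10329572 -0.58568496 -1.22976547] 0.042035028661167546
```

View pics/w3.png

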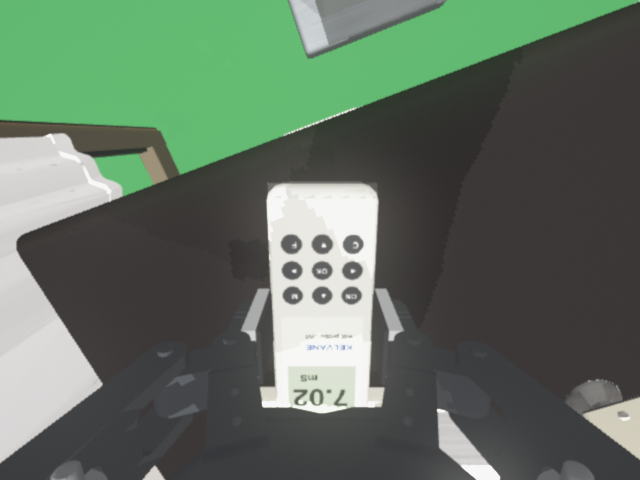

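The meter is held straight between the pads, but the hand hides the dock in this view. I'll check the meter's pose in the hand numerically and look with the scene camera.

Run:
```python
from h import *
import json
m=json.load(open("w3.json")); z=.0757
P=[ray(m,p,z) for p in((268,187),(377,187))]; mid=(P[0]+P[1])/2; d=P[1]-P[0]
yaw=np.arctan2(-d[0],d[1]); print(P,np.linalg.norm(d),"yaw",yaw)
x=np.array([np.cos(yaw),np.sin(yaw)]); print("mid",mid[:2]+.06*x, "edge yaw")
L=[ray(m,p,z) for p in((268,220),(272,340))]; Rr=[ray(m,p,z) for p in((377.5,220),(372,340))]
for a in(L,Rr): dd=a[1]-a[0]; print(np.arctan2(dd[1],dd[0]))
i=bot.camera("scene"); cv2.imwrite("pics/s3.png",cv2.resize(i[240:400,300:460],None,fx=3.7,fy=3.7,interpolation=2))
```

```text
[array([ 0.36950492, -0.23161332,  0.0757    ]), array([ 0.3831051 , -0.19355825,  0.0757    ])] 0.040412290937101934 yaw -0.34323556602256544
mid [ 0.43280526 -0.23277793] edge yaw
-0.35618048109363787
-0.34083296123895845
```

View pics/s3.png

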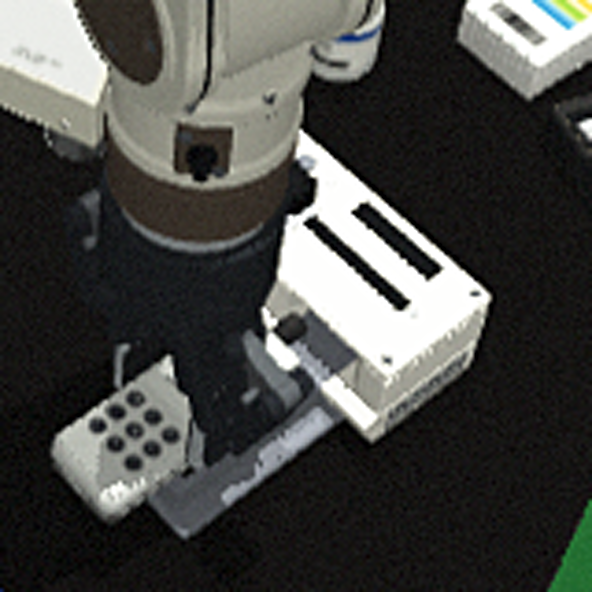

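The shutter is clear of the bay, since the slots are exposed and the mouth is open. The meter hovers over the cradle, aligned to about 1 mm and under 1 degree. I'll lower it and feel for the cradle.

```bash
python3 -m jog '[[[0,0,-0.008,0,0,0,200],[0,0,-0.016,0,0,0,200],[0,0,-0.020,0,0,0,200],[0,0,-0.021,0,0,0,200],[0,0,-0.021,0,0,0,200]]]' && python3 -m jog '[[[0,0,-0.001,0,0,0,200],[0,0,-0.002,0,0,0,200],[0,0,-0.002,0,0,0,200]]]'
```

```text
clock: 8.1
eef_pos: [0.4286, -0.2326, 0.0476]
tool_rot: [0.171, 0.985, 0.0, -0.001]
ft_force: [-0.1, 0.3, -2.3]
grip_width: 0.0425
clock: 8.35
eef_pos: [0.4294, -0.2331, 0.0463]
tool_rot: [0.171, 0.985, -0.0, 0.0]
ft_force: [-0.2, 0.2, -1.3]
grip_width: 0.0425
```

```bash
python3 -m jog '[[[0,0,-0.001,0,0,0,200],[0,0,-0.001,0,0,0,200],[0,0,-0.001,0,0,0,200]]]'; python3 -m jog '[[[0,0,-0.001,0,0,0,200],[0,0,-0.001,0,0,0,200],[0,0,-0.001,0,0,0,200]]]'
```

```text
clock: 8.6
eef_pos: [0.4295, -0.2331, 0.0457]
tool_rot: [0.171, 0.985, -0.0, 0.0]
ft_force: [0.5, 0.8, 1.2]
grip_width: 0.0423
clock: 8.85
eef_pos: [0.4296, -0.2331, 0.0456]
tool_rot: [0.171, 0.985, -0.0, 0.001]
ft_force: [-2.9, 1.6, 10.3]
grip_width: 0.0426
```

```bash
python3 -m jog '[[[0,0,0.001,0,0,0,200],[0.0038,-0.0013,0.001,0,0,0,200],[0.0075,-0.0027,0.001,0,0,0,200],[0.0113,-0.004,0.001,0,0,0,200],[0.015,-0.0054,0.001,0,0,0,200],[0.019,-0.0068,0.001,0,0,0,200],[0.0226,-0.0081,0.001,0,0,0,200],[0.0226,-0.0081,0.001,0,0,0,200]]]' && python3 -m jog '[[[0.002,-0.0007,0,0,0,0,200],[0.004,-0.0013,0,0,0,0,200],[0.0057,-0.002,0,0,0,0,200],[0.0075,-0.0027,0,0,0,0,200],[0.0075,-0.0027,0,0,0,0,200]]]'
```

```text
clock: 9.52
eef_pos: [0.4524, -0.2413, 0.0457]
tool_rot: [0.171, 0.985, -0.0, 0.0]
ft_force: [-1.4, 0.2, 4.8]
grip_width: 0.0425
clock: 9.93
eef_pos: [0.4589, -0.2436, 0.0457]
tool_rot: [0.171, 0.985, 0.0, -0.001]
ft_force: [-3.7, 1.7, 7.1]
grip_width: 0.0426
```

```bash
python3 -m jog '[[[0,0,0.001,0,0,0,200],[0.0019,-0.0007,0.001,0,0,0,200],[0.0038,-0.0013,0.001,0,0,0,200],[0.0038,-0.0013,0.001,0,0,0,200]]]' && python3 -m jog '[[[0.0019,-0.0007,0,0,0,0,200],[0.0038,-0.0013,0,0,0,0,200],[0.0038,-0.0013,0,0,0,0,200]]]'
```

```text
clock: 10.27
eef_pos: [0.4636, -0.2452, 0.0459]
tool_rot: [0.171, 0.985, 0.0, 0.0]
ft_force: [-0.6, 0.4, -1.1]
grip_width: 0.0424
clock: 10.52
eef_pos: [0.4659, -0.246, 0.0458]
tool_rot: [0.171, 0.985, 0.0, -0.001]
ft_force: [-3.7, 0.5, -0.4]
grip_width: 0.0422
```

```bash
python3 -m jog '[[[0.0014,-0.0005,0,0,0,0,200],[0.0028,-0.001,0,0,0,0,200],[0.0028,-0.001,0,0,0,0,200]]]' && python3 -m jog '[[[0.0014,-0.0005,0,0,0,0,200],[0.0028,-0.001,0,0,0,0,200],[0.0028,-0.001,0,0,0,0,200]]]'
```

```text
clock: 10.77
eef_pos: [0.4695, -0.2473, 0.046]
tool_rot: [0.171, 0.985, 0.0, -0.0]
ft_force: [-2.7, 1.1, -1.6]
grip_width: 0.0423
clock: 11.02
eef_pos: [0.4714, -0.248, 0.0458]
tool_rot: [0.171, 0.985, 0.0, -0.001]
ft_force: [-4.9, 1.5, -0.5]
grip_width: 0.042
```

```bash
python3 -m jog '[[[0.0014,-0.0005,0,0,0,0,200],[0.0019,-0.0007,0,0,0,0,200],[0.0019,-0.0007,0,0,0,0,200]]]' && python3 -m jog '[[[0.0010,-0.0003,0,0,0,0,200],[0.0019,-0.0007,0,0,0,0,200],[0.0019,-0.0007,0,0,0,0,200]]]'
```

```text
clock: 11.27
eef_pos: [0.4715, -0.2479, 0.0457]
tool_rot: [0.171, 0.985, 0.001, -0.003]
ft_force: [-10.1, 3.0, 4.1]
grip_width: 0.0427
clock: 11.52
eef_pos: [0.4715, -0.248, 0.0457]
tool_rot: [0.171, 0.985, 0.001, -0.005]
ft_force: [-15.0, 4.4, 8.4]
grip_width: 0.0422
```

The arm stalled at 44.5 mm of travel (44 to 46 predicted) with a steady 15 N along the dock axis. The spring force had appeared about 7 mm earlier. I'll do one check of steadiness and a final look.

```bash
python3 -m jog '[[[0,0,0.001,0,0,0,200],[0,0,0.001,0,0,0,200],[0,0,0.001,0,0,0,200],[0,0,0.001,0,0,0,200],[0,0,0.001,0,0,0,200],[0,0,0.001,0,0,0,200]]]'
python3 - <<'E'
from h import *
i=bot.camera("wrist"); s=bot.camera("scene"); m=bot.camera_model("wrist")
c=np.hstack([cv2.resize(i[150:430,200:440],(400,467)),cv2.resize(s[250:390,320:440],(400,467),interpolation=2)])
cv2.imwrite("pics/f.png",c)
x=np.array([.942,-.3355]); y=np.array([.3355,.942]); st=np.array([.5322,-.2692])
for dx in(0,):
    for q in((-.12,-.022),(-.12,.022)): print(proj(m,[*(st+q[0]*x+q[1]*y),.052]))
E
```

```text
clock: 12.02
eef_pos: [0.4715, -0.2479, 0.0459]
tool_rot: [0.171, 0.985, 0.001, -0.005]
ft_force: [-12.3, 4.6, 2.9]
grip_width: 0.0427
[261.64710818 185.79275666]
[379.37851021 185.50370337]
```

View pics/f.png

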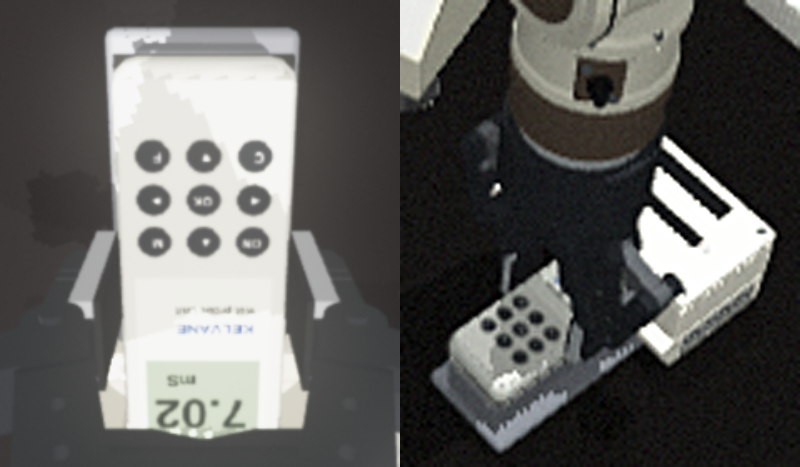

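The meter's tail is at wrist row 185, where a fully home meter should be (185.8). It sits centred and straight on the cradle, with the shutter open. I'll hand in.

```bash
python3 -c "
from workcell import bot
print(bot.job_done()); o=bot.get_obs(); print(o['clock'],o['eef_pos'],o['ft_force'],o['grip_width'])"
```

```text
the job is handed in; nothing more can be done
None
the job is handed in; nothing more can be done
```

The meter is seated face up in the dock and was still gripped and pressed home when I handed the job in, at about 12 s of the 51 s. I couldn't read the shutter or contact joints directly, and the hand-in gave no verdict.

- **Shutter:** I slid it left by its grip until it stalled against the end stop at about 17 N. The scene camera later showed the bay open.
- **Meter:** I set it on the cradle and felt contact at the expected height. I then slid it in, with the contact's spring coming in about 6–7 mm before the arm stalled. It stalled after 44.5 mm; I had predicted 44–46 mm.
- **Last checks:**
  - The tool read about 13 N back along the dock axis, and the fingers were 42.7 mm apart on the 44 mm case.
  - The meter's tail was within 1 pixel of where a fully home meter should be. Its sides differed by up to about 4 pixels, within how well I could read the edges.
- **Disagreement:** the bay turned out to lie about 6 mm farther back than I first took from the dock description. I used the measured position, and the stall point agreed with it.
- **Bystanders:** I kept the arm clear of the bottle, timer and adaptor, but didn't measure their positions again at the end.

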